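# Take the spent cartridge out of the water filter

## Task

The drinking-water filter needs a new cartridge: take the spent one out. Press its blue cap down into the sloping bay as far as it goes, so that the push-push catch lets go and the cartridge springs out; then grip it, draw it out of the bay and lower it into the blue basin, letting go only when it is down inside. Leave the basin where it stands, and do not disturb the cup or the tall empty jar.

Things in the scene. Friction and masses are not known exactly. Their poses are not given: they have to be found in the camera images.
- water_filter: The water filter, fixed: white cheeks, grey front and sloping panel, 183 mm deep, 132 mm wide, 163 mm high, steel swan-neck spout on its rear deck, up to 268 mm high. It stands on the right, its front turned roughly towards the basin. Origin under its middle, x axis to its rear, z up. The cheeks' tops are level with the sloping panel within 10 mm, 55 mm to either side of the bay's axis.
- bay_mouth (a point): Mouth of the filter's sloping bay: centre of the rim of the round black collar (62 mm outside, 55 mm bore) that stands 12 mm out of the grey panel. This frame's z axis is the bay's axis: it points out of the bay, 35 degrees from vertical, leaning to the filter's front; its y axis is level. The cartridge can only be pressed and drawn along this axis.
- cap_top (a point): Centre of the flat top of the cartridge's cap (blue, ribbed, white disc on top, 49 mm diameter, 40 mm tall); z axis along the cartridge, out of the cap. At the start the top lies about 4 mm below the mouth's rim, so the cap cannot be gripped; sprung out, it stands about 31 mm out of the mouth.
- cartridge_center (a point): Centre (half-way along) of the loose spent cartridge, a cylinder 112 mm long, 47 mm diameter below the cap, about 0.17 kg; z axis points to its cap. It stands loosely on the spring carrier in the bay. Sprung out it must be drawn about 80 mm more to be clear of the bay.
- carrier (a joint): Spring carrier under the cartridge, slides along the bay's axis, in m: about -0.001 = caught (start), positive = pressed in, +0.011 = hard stop, -0.036 = sprung out. Push-push catch: press the cap in to the hard stop, about 12 mm (it takes 5 to 8 N), and let it come back: it is released and rises to -0.036 within about 1 s. Pressed fully in and let go again, it is caught again.
- basin_floor (a point): Centre of the inner floor of the blue enamel basin (loose, 0.5 kg, standing on the stove): flat floor about 120 mm across, rim 218 mm across and 82 mm above this point, sloping wall.
- cup: Tin cup, 68 mm across and 62 mm high with a strap handle, standing beside the filter on its far side, under its spout; origin at its underside. Not to be disturbed.
- jar: Tall empty glass jar with a grey lid, 88 mm diameter, 208 mm high, behind the basin; origin at its underside. Not to be disturbed.

How it is judged (in metres and radians):
On the way, in this order (a step that is already met when the one before it is completed fails the run):
1. the cartridge has been pressed in (value of joint carrier above 0.006 m).
2. the cartridge has sprung out: its cap stands more than 25 mm out of the mouth, still in the bay (value of joint carrier below -0.03 m and z of cap_top in the frame of bay_mouth between 0.025 and 0.08 m), for 0.1 s.
3. the cartridge is held down inside the basin, its centre less than 95 mm above the basin's floor, before it is let go (horizontal distance between cartridge_center and basin_floor below 0.09 m and z of cartridge_center in the frame of basin_floor below 0.095 m and contact force between the fingers and cartridge above 0.5 N), for 0.1 s.
At the end, for the whole second after the job is handed in: The cartridge is at rest in the basin, standing or lying: its centre is within 90 mm of the basin's centre and no more than 75 mm above the basin's floor. The basin stands level (within 0.1 rad) and within 50 mm of where it stood (horizontal distance between cartridge_center and basin_floor below 0.09 m and z of cartridge_center in the frame of basin_floor between 0 and 0.075 m and linear speed of cartridge below 0.03 m/s and angle between basin_floor's own z axis and vertical below 0.1 rad and distance of basin_floor from where it was at the start of the episode below 0.05 m); the robot touches nothing.
It fails at once if the cup is moved more than 30 mm (distance of cup from where it was at the start of the episode above 0.03 m).
It fails at once if the tall jar is moved more than 30 mm (distance of jar from where it was at the start of the episode above 0.03 m).
It also fails if it takes over 59 s, if anything falls off the work surface, if the arm or the gripper's body presses on something with over 40 N, if the wrist force passes 120 N, or if a joint passes its speed limit or range.

## Robot

A 6-joint arm with a two-finger parallel gripper is mounted at the origin on a cart in front of the work surface, level with it; the furniture and walls round the work are solid. World frame = base frame: x ahead of the robot, y to its left, z up, the work surface at z = 0. Lengths are in mm, angles in rad, forces in N, time in s.
With the tool pointing down it reaches from about 300 to 775 mm from the base axis. Payload 14.6 kg.
Tool frame: the origin (TCP) lies at the centre of the arm's flange, where the gripper is bolted on; the fingertips stand 199 mm ahead of it and the grasp point (between the pads) lies 180 mm ahead of it; z points along the fingers, y is the line along which they close (so a half turn about z gives the same grasp; the last joint's range is limited). The gripper opens to 94 mm and grips with 3 to 60 N. Pads are 16 mm wide; open, the fingers measure 119 mm over their backs; the gripper's body (75 mm by 177 mm) begins 78 mm behind the grasp point.
Start: joints at [-1.371, 0.3, 1.521, -0, 1.321, -0.067], TCP at [144.999, -530.534, 404.646] pointing down, gripper open.
Joint ranges: [-3.03, 3.03], [-0.79, 2.21], [0.23, 2.52], [-1.04, 4.18], [0, 3.07], [-2.55, 2.55]. Speed limits (rad/s): [2.22, 2.22, 2.57, 3.14, 3.14, 3.14].

## Interface

Orientations are given as [roll, pitch, yaw] about the fixed x, y, z axes, in that order (R = Rz(yaw) Ry(pitch) Rx(roll)).
In Python, from cell import manip, optics, workorder gives the robot as it stands.
- The arm moves only by the tool step_arm, never from a script. Its argument "increments" is a list that holds one entry, the list of rows, each a list of 7 numbers: the turn, a rotation vector about the tool's x, y, z as a fraction of full scale, then the shift along the tool's x, y, z as a fraction of full scale, then the closure, from -1 (fully open) to 1 (shut). In form: [[[wx, wy, wz, tx, ty, tz, fingers], ...]]. A call has 1 to 5 rows; each row shifts and turns the commanded pose from where the row before left it, along the tool's axes as they then stand; what a row does not reach is not made up. Full scale, the value 1, is 40 mm for a shift and 45 degrees for a turn. A row lasts 1/10 s, in which the tool goes at most 50 mm and 8.59 degrees, less where a joint would pass 70% of its speed; a pose out of reach is approached as far as the arm can. A call with a number of a shift or a turn outside -1 to 1 is refused whole. A call with a gripper value outside its range is refused whole. The fingers move at their own pace and stop on an object; "newtons" is the grip in N (left out, the last holds). Time passes only in rows, so rows that do not move let the fingers close. It gives the time, the measured TCP pose, the force, the opening and the grip force at its end, in the units of the state.
- manip.read_state(): the state, without advancing time (a new reading comes with each control period).
- optics.camera(name): name is "scene" or "top"; returns a dict with "frame" (384x512x3 uint8, red, green, blue), "range_z" (384x512 float32, mm along the optical axis (not along the pixel's ray), 0 where there is no reading), "mtx" (3x3 intrinsics, pixels), "distortion" ([k1, k2, p1, p2, k3] as OpenCV has them; the pictures are not rectified), "cam_to_world" (4x4, takes a point from camera to world coordinates). Camera axes: x right, y down, z forward; pixel columns grow to the right and rows downward; lengths in mm; the calibration is good to about 2 mm. A picture is of the moment at which its call begins.
- workorder.sign_off(): hands the job in; it is judged then, once.
The state is a dict: "clock": time; "joints": joint angles; "qd": joint speeds; "effort": joint torques, N m; "eef_pos": TCP position; "eef_rot": TCP orientation; "wrist_force": force on the tool from outside, world axes, zero at the start; "moment": the same for the moment, N m; "finger_gap": finger opening in mm; "finger_force": force on a finger pad.
Only numpy, scipy, OpenCV 4.12 (cv2) and the standard library are available. Lean on these libraries where they do the work, as an engineer would, in place of code of your own. Each camera call takes 0.05 s, during which the arm holds its last target. There are 200 camera calls.

## Working session

There is one attempt and no reset: what is moved stays moved. The work goes in short steps, Python scripts to look and compute and a tool call to move; the robot and the scene stay as the last step left them, time stands still between calls to the robot, and variables do not carry over. Pictures are saved under pics/ and viewed, at most 10 in all, crops included, and the job is handed in when it is done.

Besides the shell and the picture viewer there is one more tool, called after "Request:" as name(argument=value, ...), one argument or row to a line, values as JSON. step_arm: Moves the arm, as the interface text tells. Its arguments: {"type":"object","properties":{"increments":{"type":"array","items":{"type":"array","items":{"type":"array","items":{"type":"number"}}}},"newtons":{"type":"number"}},"required":["increments"]}

```bash
mkdir -p pics; ls
cat > h.py <<'E'
import numpy as np, cv2, pickle
from scipy.spatial.transform import Rotation as R
from cell import manip, optics, workorder
def grab(n):
    c=optics.camera(n); return c
def pts(c):
    h,w=c['range_z'].shape
    u,v=np.meshgrid(np.arange(w),np.arange(h))
    p=cv2.undistortPoints(np.stack([u,v],-1).reshape(-1,1,2).astype(np.float64),np.array(c['mtx']),np.array(c['distortion'])).reshape(h,w,2)
    z=c['range_z'].astype(float)
    P=np.dstack([p[...,0]*z,p[...,1]*z,z])
    T=np.array(c['cam_to_world'])
    W=P@T[:3,:3].T+T[:3,3]
    W[z<=0]=np.nan
    return W
def save(c,n): cv2.imwrite(n,c['frame'][...,::-1])
E
python3 - <<'E'
from h import *
print(manip.read_state())
for n in('scene','top'):
    c=grab(n); save(c,f'pics/{n}0.png'); pickle.dump(c,open(n+'0.pkl','wb')); print(n,np.round(c['cam_to_world'],3).tolist(),c['distortion'])
E
```

```text
pics
{'clock': 0.0, 'joints': array([-1.37058629e+00,  3.00407081e-01,  1.52156082e+00, -1.04244090e-06,
        1.32070805e+00, -6.65650685e-02]), 'qd': array([-7.97027577e-05, -1.21956809e-03, -4.72560309e-04,  1.20797926e-03,
       -2.11638681e-04, -1.65950981e-03]), 'effort': array([-1.91110121e-03, -5.31809235e+01, -3.52733588e+01,  7.07719359e-02,
        2.44157261e-02, -8.48927789e-05]), 'eef_pos': array([ 144.99966192, -530.50030891,  404.12990405]), 'eef_rot': array([-3.14051169e+00, -7.10486326e-05,  2.66775323e-01]), 'wrist_force': array([0.05312675, 0.18687248, 0.13962788]), 'moment': array([-0.0221117 ,  0.00948766, -0.00685412]), 'finger_force': 0.0, 'finger_gap': 94.14716366168157}
scene [[-0.767, -0.339, 0.546, 85.602], [-0.642, 0.389, -0.66, 647.99], [0.011, -0.857, -0.516, 605.196], [0.0, 0.0, 0.0, 1.0]] [-0.06583339  0.          0.          0.          0.        ]
top [[-0.014, -0.99, 0.141, 461.885], [-1.0, 0.014, -0.001, 26.557], [-0.001, -0.141, -0.99, 1213.832], [0.0, 0.0, 0.0, 1.0]] [-0.14075576  0.          0.          0.          0.        ]
```

View pics/scene0.png

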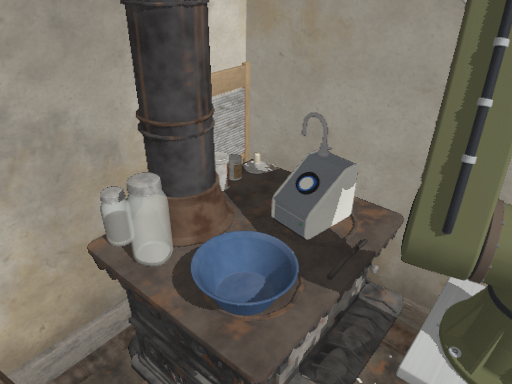

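View pics/top0.png

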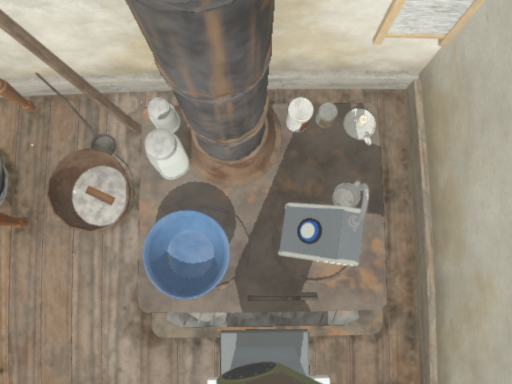

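The scene picture shows the basin at about (245,272), the filter's collar at (308,183) and the jar at (148,220). The top picture shows the basin at (187,254), the collar at (309,231), the cup at (346,194), the jar at (167,153) and the stovepipe above (235,150).

Run:
```python
from h import *
for n,fc,bc in(('scene',(308,183),(245,272)),('top',(309,231),(187,254))):
    c=pickle.load(open(n+'0.pkl','rb')); W=pts(c); f=c['frame']
    hsv=cv2.cvtColor(f,cv2.COLOR_RGB2HSV)
    yy,xx=np.mgrid[:384,:512]
    near=np.hypot(xx-fc[0],yy-fc[1])
    # basin: blue mask
    m=((hsv[...,0]>98)&(hsv[...,0]<125)&(hsv[...,1]>110)&(np.hypot(xx-bc[0],yy-bc[1])<80)&(near>25))
    B=W[m]; B=B[np.isfinite(B).all(1)]
    zt=np.percentile(B[:,2],99.5); rim=B[B[:,2]>zt-8]
    A=np.c_[2*rim[:,:2],np.ones(len(rim))]; s=np.linalg.lstsq(A,(rim[:,:2]**2).sum(1),rcond=None)[0]
    print(n,'rim z',zt,'c',s[:2],'r',np.sqrt(s[2]+s[0]**2+s[1]**2), 'floor z',np.percentile(B[:,2],[1,5,20]))
    # white disc
    d=((hsv[...,2]>150)&(hsv[...,1]<50)&(near<9)).astype(np.uint8)
    D=W[d>0]; print(' disc n',len(D),'med',np.nanmedian(D,0))
    # blue ring outer ellipse
    bl=((hsv[...,0]>98)&(hsv[...,0]<125)&(hsv[...,1]>110)&(near<16))
    Q=W[bl]; print(' ring',bl.sum(), xx[bl].mean(),yy[bl].mean(),np.nanmedian(Q,0))
    # panel normal: gray pts in annulus 
    P=W[(near>17)&(near<28)].reshape(-1,3); P=P[np.isfinite(P).all(1)]; 
    # ransac plane
    rng=np.random.default_rng(0); best=None
    for _ in range(500):
        a,b,e=P[rng.choice(len(P),3,False)]; nn=np.cross(b-a,e-a); L=np.linalg.norm(nn)
        if L<1: continue
        nn/=L; k=abs((P-a)@nn)<2
        if best is None or k.sum()>best.sum(): best=k
    q=P[best]; cen=q.mean(0); nn=np.linalg.svd(q-cen)[2][2]; nn*=np.sign(nn[2])
    print(' panel',best.sum(),len(P),cen,nn,'tilt',np.degrees(np.arccos(nn[2])),'az',np.degrees(np.arctan2(nn[1],nn[0])),'disc above panel',(np.nanmedian(D,0)-cen)@nn)
    # obstacles: height of things
    for nm,(u,v) in dict(scene=dict(jarlid=(146,182),sp=(316,118)),top=dict(jar=(165,140),cup=(346,194),spout=(350,210),pipe=(235,145),deck=(345,240),rearR=(358,262),rearL=(362,210),frL=(285,207),frR=(282,255)))[n].items():
        print('  ',nm,np.round(np.nanmedian(W[v-2:v+3,u-2:u+3].reshape(-1,3),0)))
```

```text
scene rim z 85.78944987313247 c [475.17072513 201.77048619] r 103.01466038618489 floor z [ 6.36117976 11.08434817 24.87982484]
 disc n 105 med [529.64448114 -95.13650221 123.67626   ]
 ring 87 307.08045977011494 183.20689655172413 [525.37559856 -96.60036813 124.26096042]
 panel 965 1540 [ 523.3349176  -102.28372297  119.31022701] [0.10316246 0.57159803 0.81402285] tilt 35.509142422106294 az 79.76934592527007 disc above panel 8.2902980436681
   jarlid [705. 253. 209.]
   sp [ 861. -690.   54.]Traceback (most recent call last):
  File "<stdin>", line 10, in <module>
    return _quantile_unchecked(
        a, q, axis, out, overwrite_input, method, keepdims, weights)
    return _ureduce(a,
                    func=_quantile_ureduce_func,
    ...<5 lines>...
                    overwrite_input=overwrite_input,
                    method=method)
    r = func(a, **kwargs)
    result = _quantile(arr,
                       quantiles=q,
    ...<2 lines>...
                       out=out,
                       weights=wgt)
    slices_having_nans = np.isnan(arr[-1, ...])
                                  ~~~^^^^^^^^^
IndexError: index -1 is out of bounds for axis 0 with size 0
```

Run:
```python
from h import *
c=pickle.load(open('top0.pkl','rb')); f=c['frame']; hsv=cv2.cvtColor(f,cv2.COLOR_RGB2HSV)
print('depth valid',(c['range_z']>0).mean(), hsv[254,160],hsv[231,309],hsv[222,303])
K=np.array(c['mtx']);T=c['cam_to_world']
def ray(u,v,z):
    p=cv2.undistortPoints(np.array([[[u,v]]],float),K,np.array(c['distortion']))[0,0]
    d=T[:3,:3]@[*p,1]; o=T[:3,3]; return o+d*(z-o[2])/d[2]
yy,xx=np.mgrid[:384,:512]; near=np.hypot(xx-309,yy-231)
m=((hsv[...,0]>98)&(hsv[...,0]<125)&(hsv[...,1]>90)).astype(np.uint8)
n,l,st,ce=cv2.connectedComponentsWithStats(m)
for i in range(1,n):
    if st[i,4]>40: print(st[i],ce[i])
d=((hsv[...,2]>150)&(hsv[...,1]<60)&(near<9)); print('disc',d.sum(),xx[d].mean(),yy[d].mean(),ray(xx[d].mean(),yy[d].mean(),124))
i=max((i for i in range(1,n)if ce[i][0]<240),key=lambda i:st[i,4])
cs,_=cv2.findContours((l==i).astype(np.uint8),0,2); e=cv2.fitEllipse(max(cs,key=len)); print('basin',e,ray(*e[0],84))
for nm,(u,v),z in[('collar top',(309,231),124),('cup',(346,192),60),('fl',(285,205),75),('fr',(281,256),75),('rl',(362,208),163),('rr',(357,264),163),('spout',(350,208),268)]: print(nm,ray(u,v,z).round())
# scene checks: filter points
c=pickle.load(open('scene0.pkl','rb'));W=pts(c);K=np.array(c['mtx']);T=c['cam_to_world']
h2=cv2.cvtColor(c['frame'],cv2.COLOR_RGB2HSV);nr=np.hypot(xx-308,yy-183)
d=(h2[...,2]>150)&(h2[...,1]<60)&(nr<9);print('scene disc',xx[d].mean(),yy[d].mean(),ray(xx[d].mean(),yy[d].mean(),124))
for u,v in[(146,182),(325,152),(322,148),(307,130),(316,116),(340,160)]: print(u,v,np.nanmedian(W[v-1:v+2,u-1:u+2].reshape(-1,3),0).round())
F=W[105:240,265:365].reshape(-1,3);F=F[np.isfinite(F).all(1)&(F[:,2]>150)&(F[:,0]<700)&(F[:,1]>-300)];print(len(F),F[F[:,2]>200].mean(0) if len(F) else 0,F[:,2].max())
big=cv2.resize(c['frame'][90:250,250:400],None,fx=4,fy=4,interpolation=2);t=cv2.resize(f[170:290,250:390],None,fx=4,fy=4,interpolation=2)
cv2.imwrite('pics/z0.png',t[...,::-1])
```

```text
depth valid 0.996124267578125 [107  98 138] [ 37  16 203] [111 119 107]
[ 144  211   81   87 3926] [183.81788079 252.60748854]
[299 220  20  22 156] [310.1474359  230.80769231]
disc 171 307.2690058479532 230.1169590643275 [526.84324807 -94.16575513 124.        ]
basin ((185.70822143554688, 252.73873901367188), (76.99842071533203, 84.84159088134766), 3.62926983833313) [477.63490433 201.91889035  84.        ]
collar top [525. -98. 124.]
cup [ 626. -204.   60.]
fl [594. -45.  75.]
fr [467. -33.  75.]
rl [ 574. -219.  163.]
rr [ 445. -202.  163.]
spout [ 563. -169.  268.]
scene disc 305.73333333333335 182.84761904761905 [529.2272418  -94.01745859 124.        ]
146 182 [705. 253. 208.]
325 152 [ 538. -192.  173.]
322 148 [ 545. -187.  184.]
307 130 [ 903. -692.  -11.]
316 116 [ 578. -197.  263.]
340 160 [ 493. -196.  163.]
1168 [ 577.89780941 -198.84206054  239.45936468] 269.53653760547394
```

View pics/z0.png

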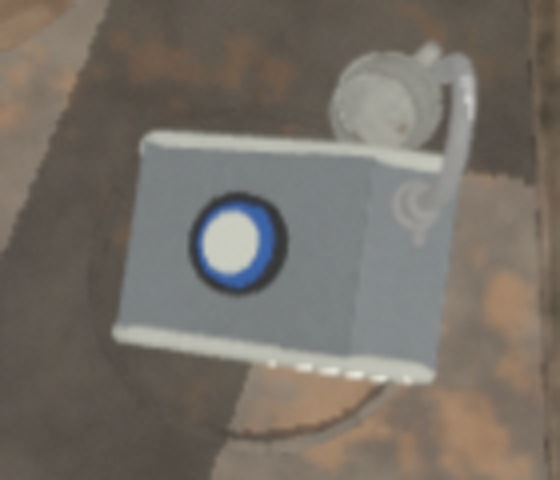

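The zoomed top picture shows the collar centred at about (239,244), which is (309.8,231) in the full image. The white disc is inside it, the filter is yawed slightly and the cup stands at the far cheek. I'll refine the bay axis next and plan the moves.

Run:
```python
from h import *
for n,fc in(('scene',(308,183)),('top',(309.5,231))):
    c=pickle.load(open(n+'0.pkl','rb')); W=pts(c)
    d0=np.array([528,-94.5,124]); a=np.array([.09,.57,.82]);a/=np.linalg.norm(a)
    for _ in range(4):
        r=W-d0; s=r@a; t=np.linalg.norm(r-s[...,None]*a,axis=-1)
        k=(t>36)&(t<62)&(abs(s+8)<6); q=W[k]
        cen=q.mean(0); nn=np.linalg.svd(q-cen)[2][2]; nn*=np.sign(nn[2]); a=nn
    print(n,k.sum(),'res',np.std((q-cen)@a),nn.round(4),'tilt',np.degrees(np.arccos(nn[2])),'az',np.degrees(np.arctan2(nn[1],nn[0])),'disc h',np.nanmedian((W[(t<14)]-cen)@a),'collar h',np.nanmedian((W[(t>27.5)&(t<30.5)&(abs(s)<10)]-cen)@a))
    k=(t>20)&(t<33)&(((W-cen)@a)>7)&(((W-cen)@a)<16); print(' coll+cap centroid',k.sum(),np.nanmean(W[k],0), ' disc',np.nanmean(W[t<14],0))
    # side edge dir: cheek white
    k=(W[...,0]>600)&(W[...,0]<760)&(W[...,1]>20)&(W[...,1]<160)&(W[...,2]>250); Q=W[k]; print(' pipe',k.sum(),np.nanmin(Q,0) if k.sum() else '')
c=pickle.load(open('top0.pkl','rb'));W=pts(c)
k=(W[...,2]>158)&(W[...,2]<170)&(W[...,1]<-100)&(W[...,0]<660);Q=W[k];print('deck',len(Q),Q.min(0),Q.max(0),cv2.minAreaRect(Q[:,:2].astype(np.float32)))
k=(W[...,2]>0)&(W[...,2]<25)&(np.hypot(W[...,0]-477,W[...,1]-202)<50);print('basin floor z',np.nanmedian(W[k][:,2]))
```

```text
scene 922 res 1.4691510296681827 [0.1011 0.5725 0.8136] tilt 35.54959207700232 az 79.98403415421595 disc h 8.080147242120661 collar h 6.232905903750579
 coll+cap centroid 139 [526.69796094 -93.55056217 125.13425381]  disc [528.22622769 -94.8720762  123.50265016]
 pipe 7045 [698.10168301  21.51974127 250.00718572]
top 1201 res 1.6973196228868375 [0.0926 0.5613 0.8224] tilt 34.67013230772335 az 80.63157976158665 disc h 7.795089452250918 collar h 10.717879375661834
 coll+cap centroid 174 [525.17493538 -94.71912419 124.96380631]  disc [ 510.86225339 -198.82307143  -29.33933779]
 pipe 13618 [696.36905142  20.00230998 250.41665787]
deck 1120 [ 442.4505757  -221.28983223  158.00604349] [ 579.54883675 -145.97172485  169.86100521] ((511.3419189453125, -184.37132263183594), (62.876625061035156, 131.14976501464844), 80.45555114746094)
basin floor z 2.941999604996113
```

Request:
step_arm(
  increments=[
    [[0,0,0,0,0,-1,1],[0,0,0,0.7,-0.7,0,1],[0,0,0,0.7,-0.7,0,1],[0,0,0,0.7,-0.7,0,1],[0,0,0,0.7,-0.7,0,1]],
  ],
  newtons=20,
)

```text
clock: 0.6
eef_pos: [223.9, -391.5, 444.4]
eef_rot: [-3.141, 0.0, 0.266]
wrist_force: [0.6, -1.0, 0.6]
finger_gap: 57.7
finger_force: 0.0
```

```bash
cat >> h.py <<'E'
A=np.array([np.sin(np.radians(35))*np.cos(np.radians(80.45)),np.sin(np.radians(35))*np.sin(np.radians(80.45)),np.cos(np.radians(35))])
DISC=np.array([527.5,-94.5,123.8])
ybay=np.array([np.sin(np.radians(80.45)),-np.cos(np.radians(80.45)),0])
def rot(z,y): z=z/np.linalg.norm(z); return R.from_matrix(np.c_[np.cross(y,z),y,z])
RB=rot(-A,ybay)
def plan(p,Rt,n,start=None):
    s=manip.read_state(); P,Q=(s['eef_pos'],R.from_euler('xyz',s['eef_rot'])) if start is None else start
    rv=(Q.inv()*Rt).as_rotvec(); print('now',P.round(1),'rotvec',np.degrees(rv).round(1),'d',(p-P).round(1),'tool d',Q.inv().apply(p-P).round(1),'frac/row turn',(np.degrees(rv)/45/n).round(4))
    for i in range(n):
        Qi=Q*R.from_rotvec(rv*i/n)
        print((Qi.inv().apply((p-P)/n)/40).round(3).tolist())
E
python3 - <<'E'
from h import *
plan(DISC+(199+40)*A,RB,12)
E
```

```text
now [ 223.9 -391.5  444.4] rotvec [-19.9 -31.1 -63. ] d [ 326.3  432.2 -124.8] tool d [ 428.6 -331.   124.9] frac/row turn [-0.0369 -0.0576 -0.1168]
[0.893, -0.69, 0.26]
[0.963, -0.611, 0.199]
[1.023, -0.525, 0.138]
[1.072, -0.432, 0.077]
[1.109, -0.333, 0.016]
[1.134, -0.23, -0.043]
[1.147, -0.123, -0.099]
[1.147, -0.014, -0.153]
[1.136, 0.096, -0.204]
[1.112, 0.206, -0.25]
[1.075, 0.314, -0.292]
[1.028, 0.419, -0.329]
```

Run:
```python
from h import *
t=DISC+(199+40)*A; t[2]=444
plan(t,RB,15)
```

```text
now [ 223.9 -391.5  444.4] rotvec [-19.9 -31.1 -63. ] d [ 3.263e+02  4.322e+02 -4.000e-01] tool d [ 428.6 -331.     0.5] frac/row turn [-0.0295 -0.0461 -0.0934]
[0.714, -0.552, 0.001]
[0.752, -0.497, -0.038]
[0.784, -0.44, -0.077]
[0.811, -0.379, -0.115]
[0.832, -0.316, -0.153]
[0.846, -0.25, -0.19]
[0.855, -0.183, -0.226]
[0.857, -0.114, -0.26]
[0.853, -0.045, -0.293]
[0.842, 0.024, -0.324]
[0.826, 0.093, -0.353]
[0.803, 0.161, -0.379]
[0.775, 0.228, -0.403]
[0.74, 0.294, -0.425]
[0.701, 0.357, -0.443]
```

Request:
step_arm(
  increments=[
    [[-0.03,-0.046,-0.093,0.72,-0.55,0,1],[-0.03,-0.046,-0.093,0.75,-0.5,-0.04,1],[-0.03,-0.046,-0.093,0.78,-0.44,-0.08,1],[-0.03,-0.046,-0.093,0.81,-0.38,-0.12,1],[-0.03,-0.046,-0.093,0.83,-0.32,-0.15,1]],
  ],
)

```text
clock: 1.1
eef_pos: [332.6, -247.4, 444.8]
eef_rot: [3.057, 0.199, 0.628]
wrist_force: [0.6, 0.0, -0.7]
finger_gap: 17.4
finger_force: 0.0
```

Request:
step_arm(
  increments=[
    [[-0.03,-0.046,-0.093,0.85,-0.25,-0.19,1],[-0.03,-0.046,-0.093,0.86,-0.18,-0.23,1],[-0.03,-0.046,-0.093,0.86,-0.11,-0.26,1],[-0.03,-0.046,-0.093,0.85,-0.05,-0.29,1],[-0.03,-0.046,-0.093,0.84,0.02,-0.32,1]],
  ],
)

```text
clock: 1.6
eef_pos: [441.9, -103.3, 444.3]
eef_rot: [3.05, 0.414, 0.992]
wrist_force: [0.9, -0.6, 0.3]
finger_gap: 0.5
finger_force: 0.0
```

Request:
step_arm(
  increments=[
    [[-0.03,-0.046,-0.093,0.83,0.09,-0.35,1],[-0.03,-0.046,-0.093,0.8,0.16,-0.38,1],[-0.03,-0.046,-0.093,0.77,0.23,-0.4,1],[-0.03,-0.046,-0.093,0.74,0.29,-0.42,1],[-0.03,-0.046,-0.093,0.7,0.36,-0.44,1]],
  ],
)

```text
clock: 2.1
eef_pos: [550.8, 40.2, 443.6]
eef_rot: [3.135, 0.615, 1.401]
wrist_force: [0.6, -0.3, 0.9]
finger_gap: 0.4
finger_force: 0.0
```

Run:
```python
from h import *
plan(DISC+(199+40)*A,RB,5)
```

```text
now [550.8  40.2 443.6] rotvec [ 0.3  0.3 -0.1] d [  -0.5    0.5 -124. ] tool d [ 71.9  -1.2 101. ] frac/row turn [ 0.0012  0.0012 -0.0006]
[0.359, -0.006, 0.505]
[0.359, -0.006, 0.506]
[0.358, -0.005, 0.506]
[0.358, -0.004, 0.506]
[0.358, -0.004, 0.507]
```

Tracking is good. I'll descend and then look.

Request:
step_arm(
  increments=[
    [[0.001,0.001,0,0.36,-0.005,0.505,1],[0.001,0.001,0,0.36,-0.005,0.505,1],[0.001,0.001,0,0.36,-0.005,0.505,1],[0.001,0.001,0,0.36,-0.005,0.505,1],[0.001,0.001,0,0.36,-0.005,0.505,1]],
  ],
)

```text
clock: 2.6
eef_pos: [549.7, 39.8, 318.6]
eef_rot: [3.138, 0.61, 1.398]
wrist_force: [0.9, -0.5, -0.6]
finger_gap: 0.2
finger_force: 0.0
```

Run:
```python
from h import *
plan(DISC+(199+5)*A,RB,1)
c=grab('scene');t=grab('top')
a=cv2.resize(c['frame'][60:260,220:400],None,fx=3,fy=3);b=cv2.resize(t['frame'][160:300,230:390],None,fx=600/140,fy=600/140)
cv2.imwrite('pics/p1.png',np.hstack([a[:,:400+140][:600],b])[:, :1226][...,::-1] if 0 else a[...,::-1])
```

```text
now [549.7  39.8 318.6] rotvec [-0.  -0.1 -0.3] d [ -2.8 -18.9 -27.7] tool d [ 0.2  0.4 33.6] frac/row turn [-0.0004 -0.0014 -0.0067]
[0.005, 0.009, 0.841]
```

View pics/p1.png

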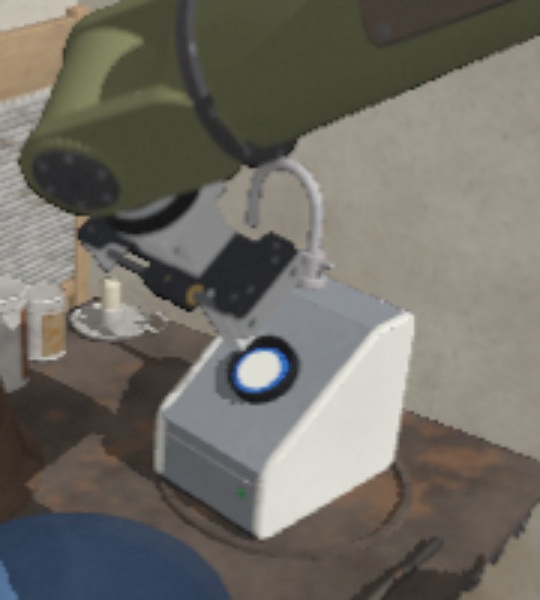

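The picture shows the closed fingertips at crop (240,347), which is full-image (300,176). They are just above the collar, whose centre is at crop (263,370), and the arm is clear of the spout. I'll check the tip against its projection.

Run:
```python
from h import *
c=pickle.load(open('scene0.pkl','rb'));T=np.linalg.inv(c['cam_to_world'])
s=manip.read_state();z=R.from_euler('xyz',s['eef_rot']).as_matrix()[:,2]
for p in(s['eef_pos']+199*z,DISC,DISC+39*A):
    print(cv2.projectPoints(p[None],cv2.Rodrigues(T[:3,:3])[0],T[:3,3],np.array(c['mtx']),np.array(c['distortion']))[0].ravel())
```

```text
[301.79978662 175.50134004]
[306.40238453 183.0663876 ]
[301.24072889 174.60856789]
```

Request:
step_arm(
  increments=[
    [[0,0,-0.007,0.005,0.01,0.42,1],[0,0,0,0,0,0.42,1],[0,0,0,0,0,0,1]],
  ],
)

```text
clock: 3.0
eef_pos: [547.0, 20.2, 291.9]
eef_rot: [-3.14, 0.61, 1.404]
wrist_force: [-0.1, 0.5, 0.5]
finger_gap: 0.9
finger_force: 0.0
```

Request:
step_arm(
  increments=[
    [[0,0,0,0,0,0.1,1],[0,0,0,0,0,0.1,1],[0,0,0,0,0,0.1,1],[0,0,0,0,0,0,1]],
  ],
)

```text
clock: 3.4
eef_pos: [546.1, 14.1, 282.8]
eef_rot: [3.14, 0.61, 1.404]
wrist_force: [1.2, 2.4, 4.7]
finger_gap: 0.6
finger_force: 2.2
```

Request:
step_arm(
  increments=[
    [[0,0,0,0,0,0.05,1],[0,0,0,0,0,0.05,1],[0,0,0,0,0,0,1]],
  ],
)

```text
clock: 3.7
eef_pos: [545.8, 11.9, 279.7]
eef_rot: [3.14, 0.61, 1.403]
wrist_force: [1.0, 2.2, 4.9]
finger_gap: 0.5
finger_force: 2.3
```

Request:
step_arm(
  increments=[
    [[0,0,0,0,0,0.05,1],[0,0,0,0,0,0,1]],
  ],
)

```text
clock: 3.9
eef_pos: [545.6, 10.8, 278.1]
eef_rot: [3.14, 0.61, 1.404]
wrist_force: [0.5, 1.4, 6.1]
finger_gap: 0.2
finger_force: 2.4
```

Request:
step_arm(
  increments=[
    [[0,0,0,0,0,0.05,1],[0,0,0,0,0,0,1]],
  ],
)

```text
clock: 4.1
eef_pos: [545.4, 9.7, 276.4]
eef_rot: [3.14, 0.61, 1.404]
wrist_force: [0.9, 1.1, 5.6]
finger_gap: 0.7
finger_force: 2.5
```

Request:
step_arm(
  increments=[
    [[0,0,0,0,0,0.05,1],[0,0,0,0,0,0,1]],
  ],
)

```text
clock: 4.3
eef_pos: [545.6, 9.2, 276.2]
eef_rot: [3.137, 0.609, 1.402]
wrist_force: [-0.7, 10.5, 16.4]
finger_gap: 0.8
finger_force: 9.5
```

Request:
step_arm(
  increments=[
    [[0,0,0,0,0,-0.2,1],[0,0,0,0,0,-0.3,1],[0,0,0,0,0,-0.5,1],[0,0,0,0,0,-0.5,1],[0,0,0,0,0,-0.5,1]],
  ],
)

```text
clock: 4.8
eef_pos: [552.6, 54.4, 340.7]
eef_rot: [-3.141, 0.61, 1.404]
wrist_force: [-0.3, 0.6, 0.2]
finger_gap: 0.5
finger_force: 0.0
```

Request:
step_arm(
  increments=[
    [[0,0,0,0,0,-0.2,-1],[0,0,0,0,0,0,-1],[0,0,0,0,0,0,-1],[0,0,0,0,0,0,-1],[0,0,0,0,0,0,-1]],
  ],
)

```text
clock: 5.3
eef_pos: [553.3, 57.8, 345.7]
eef_rot: [-3.141, 0.61, 1.404]
wrist_force: [-0.0, 0.0, -0.5]
finger_gap: 36.8
finger_force: 0.0
```

Run:
```python
from h import *
c=grab('scene'); cv2.imwrite('pics/p2.png',cv2.resize(c['frame'][60:260,220:400],None,fx=3,fy=3)[...,::-1])
W=pts(c); h=cv2.cvtColor(c['frame'],cv2.COLOR_RGB2HSV)
r=W-DISC; s=r@A; t=np.linalg.norm(r-s[...,None]*A,axis=-1)
k=(h[...,2]>150)&(h[...,1]<60)&(t<22)&(s>5)&(s<50); print('disc',k.sum(),np.nanmedian(s[k]),np.nanmean(W[k],0), 'expected', DISC+35*A)
plan(DISC+(35-12+180)*A,RB,1)
```

```text
disc 117 34.83704595649256 [530.67836352 -74.81769336 152.41860438] expected [530.83063699 -74.70304267 152.47032155]
now [553.3  57.8 345.8] rotvec [-0. -0.  0.] d [ -6.5 -37.5 -55.7] tool d [ 0.7 -0.2 67.4] frac/row turn [-0.0011 -0.001   0.    ]
[0.018, -0.004, 1.686]
```

View pics/p2.png

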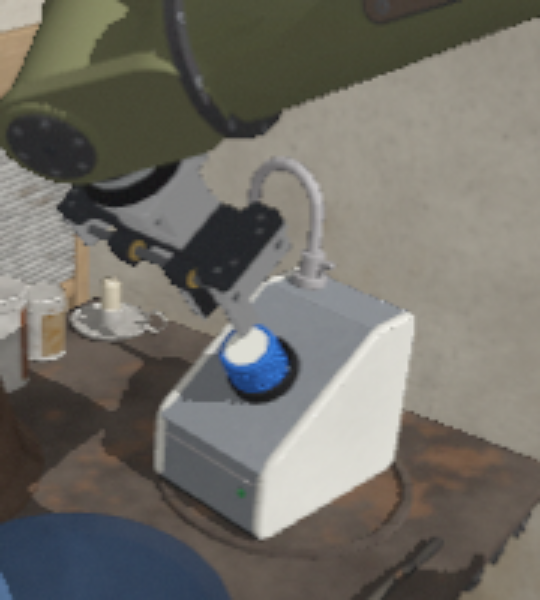

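The picture shows the blue cap standing about 31 mm out of the collar at crop (255,360). The depth reading matches: 34.8 mm above the start against 35 mm expected. I'll open fully, descend and grip.

Request:
step_arm(
  increments=[
    [[0,0,0,0.018,-0.004,0,-1],[0,0,0,0,0,0,-1],[0,0,0,0,0,0,-1],[0,0,0,0,0,0,-1],[0,0,0,0,0,0,-1]],
  ],
)

```text
clock: 5.85
eef_pos: [553.3, 58.8, 345.9]
eef_rot: [3.141, 0.61, 1.404]
wrist_force: [-0.4, 0.2, 0.1]
finger_gap: 81.0
finger_force: 0.0
```

Request:
step_arm(
  increments=[
    [[0,0,0,0,0,0.4,-1],[0,0,0,0,0,0.5,-1],[0,0,0,0,0,0.4,-1],[0,0,0,0,0,0.3,-1],[0,0,0,0,0,0,-1]],
  ],
)

```text
clock: 6.35
eef_pos: [547.0, 22.0, 292.4]
eef_rot: [-3.14, 0.61, 1.404]
wrist_force: [0.1, 1.3, 0.9]
finger_gap: 94.1
finger_force: 0.0
```

Request:
step_arm(
  increments=[
    [[0,0,0,0,0,0,1],[0,0,0,0,0,0,1],[0,0,0,0,0,0,1],[0,0,0,0,0,0,1],[0,0,0,0,0,0,1]],
  ],
  newtons=20,
)

```text
clock: 6.85
eef_pos: [547.2, 22.7, 293.6]
eef_rot: [3.141, 0.61, 1.404]
wrist_force: [-0.4, 0.6, -0.7]
finger_gap: 57.3
finger_force: 0.0
```

Request:
step_arm(
  increments=[
    [[0,0,0,0,0,0,1],[0,0,0,0,0,0,1],[0,0,0,0,0,0,1],[0,0,0,0,0,0,1]],
  ],
)

```text
clock: 7.25
eef_pos: [547.2, 22.6, 293.5]
eef_rot: [3.141, 0.61, 1.404]
wrist_force: [0.3, 1.6, 0.7]
finger_gap: 48.6
finger_force: 20.0
```

Request:
step_arm(
  increments=[
    [[0,0,0,0,0,-0.2,1],[0,0,0,0,0,-0.4,1],[0,0,0,0,0,-0.5,1],[0,0,0,0,0,-0.5,1],[0,0,0,0,0,-0.5,1]],
  ],
  newtons=25,
)

```text
clock: 7.75
eef_pos: [555.2, 70.7, 363.3]
eef_rot: [3.141, 0.61, 1.404]
wrist_force: [0.1, 0.1, -1.0]
finger_gap: 48.1
finger_force: 25.0
```

Request:
step_arm(
  increments=[
    [[0,0,0,0,0,-0.5,1],[0,0,0,0,0,-0.5,1],[0,0,0,0,0,-0.3,1],[0,0,0,0,0,0,1]],
  ],
)

```text
clock: 8.15
eef_pos: [560.2, 100.1, 406.1]
eef_rot: [3.139, 0.609, 1.404]
wrist_force: [-0.5, -1.0, -1.4]
finger_gap: 47.8
finger_force: 25.0
```

Run:
```python
from h import *
c=grab('scene'); cv2.imwrite('pics/p3.png',cv2.resize(c['frame'][20:280,180:420],None,fx=2.3,fy=2.3)[...,::-1])
s=manip.read_state(); print(s['finger_gap'],s['joints'].round(2))
B=np.array([477,202,0.])
yd=np.array([np.cos(-.1),np.sin(-.1),0])
yd=np.array([.986,-.166,0])
plan(np.array([477,202,380.]),rot(np.array([0,0,-1.]),yd/np.linalg.norm(yd)),6)
```

```text
48.263437948719194 [ 0.18  0.39  1.44 -0.57  1.55  0.42]
now [560.1  99.6 405. ] rotvec [ 0.  34.9  0. ] d [-83.1 102.4 -25. ] tool d [ 85.8 -98.9 -29.5] frac/row turn [2.000e-04 1.294e-01 1.000e-04]
[0.357, -0.412, -0.123]
[0.368, -0.412, -0.086]
[0.375, -0.412, -0.048]
[0.378, -0.412, -0.01]
[0.377, -0.412, 0.028]
[0.372, -0.412, 0.067]
```

View pics/p3.png

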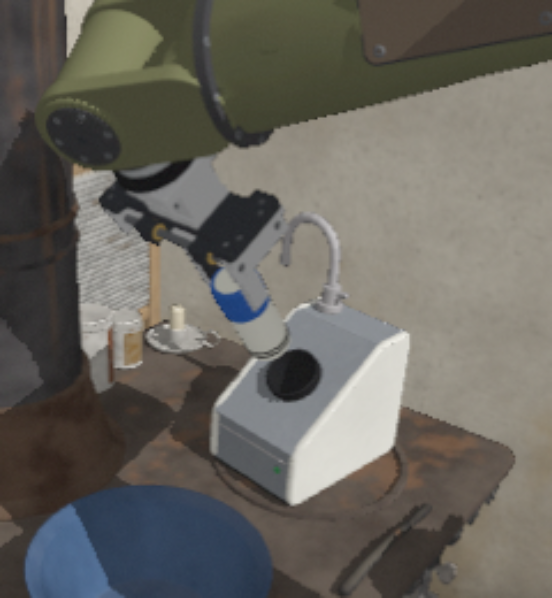

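The picture shows the cartridge fully out and gripped by its cap, with its bottom at crop (268,350), and the collar empty. Next I'll carry it over the basin while turning it upright.

Request:
step_arm(
  increments=[
    [[0,0.13,0,0.3,-0.41,-0.21,1],[0,0.13,0,0.32,-0.41,-0.18,1],[0,0.13,0,0.335,-0.41,-0.145,1],[0,0.13,0,0.35,-0.41,-0.11,1],[0,0.13,0,0.36,-0.41,-0.075,1]],
  ],
)

```text
clock: 8.7
eef_pos: [490.8, 185.4, 404.1]
eef_rot: [-3.14, 0.096, 1.403]
wrist_force: [-0.2, -0.3, -1.3]
finger_gap: 48.3
finger_force: 25.0
```

Request:
step_arm(
  increments=[
    [[0,0.126,0,0.36,-0.41,-0.04,1],[0,0,0,0,0,0,1],[0,0,0,0,0,0,1]],
  ],
)

```text
clock: 9.0
eef_pos: [477.7, 201.9, 404.7]
eef_rot: [-3.141, 0.002, 1.404]
wrist_force: [-0.5, 0.0, -1.1]
finger_gap: 48.1
finger_force: 25.0
```

Run:
```python
from h import *
yd=np.array([.986,-.166,0])
plan(np.array([477,202,380.]),rot(np.array([0,0,-1.]),yd/np.linalg.norm(yd)),1)
c=grab('scene'); cv2.imwrite('pics/p4.png',cv2.resize(c['frame'][80:340,150:400],None,fx=2.3,fy=2.3)[...,::-1])
W=pts(c); r=W-[477,202,0]; k=(np.hypot(r[...,0],r[...,1])<35)&(W[...,2]>95)&(W[...,2]<235)
print('cart z min',np.percentile(W[k][:,2],[0.5,2,50]), np.median(W[k],0))
```

```text
now [477.7 201.9 404.7] rotvec [-0.   0.1  0. ] d [ -0.7   0.1 -24.7] tool d [ 0.  -0.6 24.7] frac/row turn [-0.0005  0.0032  0.0001]
[0.001, -0.016, 0.617]
cart z min [122.56312073 125.77446386 191.09220575] [467.07318463 217.08861217 191.09220575]
```

View pics/p4.png

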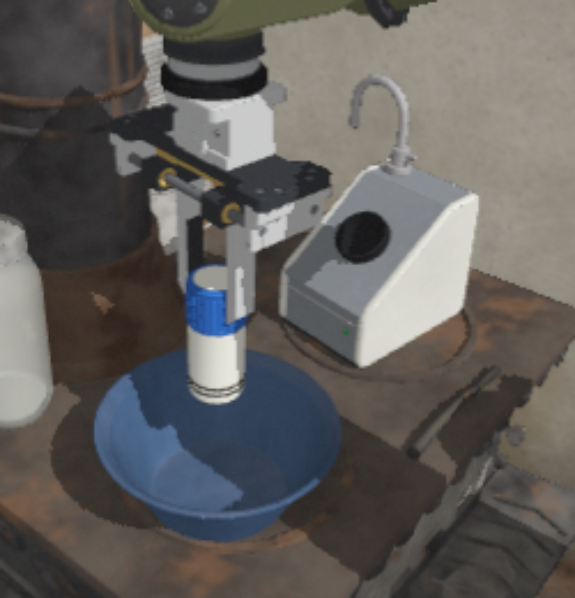

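The picture shows the cartridge upright above the basin's middle, its bottom at crop (217,395) and measured at about z 122. The floor is at about z 3. I'll lower it.

Request:
step_arm(
  increments=[
    [[0,0.003,0,0,-0.01,0.5,1],[0,0,0,0,0,0.6,1],[0,0,0,0,0,0.6,1],[0,0,0,0,0,0.6,1],[0,0,0,0,0,0.3,1]],
  ],
)

```text
clock: 9.55
eef_pos: [477.4, 201.8, 299.0]
eef_rot: [-3.139, 0.001, 1.403]
wrist_force: [0.1, 0.5, -1.3]
finger_gap: 48.0
finger_force: 25.0
```

Request:
step_arm(
  increments=[
    [[0,0,0,0,0,0.08,1],[0,0,0,0,0,0.08,1],[0,0,0,0,0,0.08,1],[0,0,0,0,0,0,1]],
  ],
)

```text
clock: 9.95
eef_pos: [477.4, 202.5, 292.0]
eef_rot: [3.141, -0.002, 1.404]
wrist_force: [0.1, 0.5, -1.8]
finger_gap: 48.3
finger_force: 25.0
```

Request:
step_arm(
  increments=[
    [[0,0,0,0,0,0.05,1],[0,0,0,0,0,0.05,1],[0,0,0,0,0,0,1]],
  ],
)

```text
clock: 10.25
eef_pos: [477.5, 202.9, 289.1]
eef_rot: [3.14, -0.004, 1.404]
wrist_force: [-2.5, 1.4, 10.9]
finger_gap: 48.1
finger_force: 25.0
```

Request:
step_arm(
  increments=[
    [[0,0,0,0,0,0.03,1],[0,0,0,0,0,0,1]],
  ],
)

```text
clock: 10.45
eef_pos: [477.7, 203.1, 288.9]
eef_rot: [3.138, -0.004, 1.404]
wrist_force: [-5.5, 1.0, 21.9]
finger_gap: 48.0
finger_force: 25.1
```

Request:
step_arm(
  increments=[
    [[0,0,0,0,0,0.03,1],[0,0,0,0,0,0,1]],
  ],
)

```text
clock: 10.65
eef_pos: [477.8, 203.1, 288.6]
eef_rot: [3.137, -0.005, 1.404]
wrist_force: [-7.1, 1.6, 29.9]
finger_gap: 48.3
finger_force: 25.2
```

Contact made. I'll back off the excess push, release and retreat.

Request:
step_arm(
  increments=[
    [[0,0,0,0,0,-0.06,1],[0,0,0,0,0,-0.03,1],[0,0,0,0,0,0,1]],
  ],
)

```text
clock: 10.95
eef_pos: [477.3, 202.5, 288.9]
eef_rot: [3.141, -0.002, 1.404]
wrist_force: [-1.2, -0.1, 2.7]
finger_gap: 47.9
finger_force: 25.0
```

Request:
step_arm(
  increments=[
    [[0,0,0,0,0,0,-1],[0,0,0,0,0,0,-1],[0,0,0,0,0,0,-1],[0,0,0,0,0,0,-1],[0,0,0,0,0,0,-1]],
  ],
)

```text
clock: 11.45
eef_pos: [477.3, 202.6, 288.8]
eef_rot: [3.141, -0.002, 1.404]
wrist_force: [-0.5, -0.4, 0.3]
finger_gap: 84.9
finger_force: 0.0
```

Request:
step_arm(
  increments=[
    [[0,0,0,0,0,0,-1],[0,0,0,0,0,-0.3,-1],[0,0,0,0,0,-0.7,-1],[0,0,0,0,0,-1,-1],[0,0,0,0,0,-1,-1]],
  ],
)

```text
clock: 11.95
eef_pos: [477.0, 202.2, 411.1]
eef_rot: [3.141, -0.002, 1.404]
wrist_force: [1.0, -0.6, -0.2]
finger_gap: 93.8
finger_force: 0.0
```

Request:
step_arm(
  increments=[
    [[0,0,0,0,0,-0.5,-1],[0,0,0,0,0,0,-1],[0,0,0,0,0,0,-1],[0,0,0,0,0,0,-1],[0,0,0,0,0,0,-1]],
  ],
)

```text
clock: 12.45
eef_pos: [477.2, 202.3, 427.8]
eef_rot: [-3.14, -0.001, 1.404]
wrist_force: [-0.0, 0.7, 1.0]
finger_gap: 94.0
finger_force: 0.0
```

Run:
```python
from h import *
c=grab('scene'); cv2.imwrite('pics/p5.png',cv2.resize(c['frame'][80:340,80:400],None,fx=2.2,fy=2.2)[...,::-1])
W=pts(c); r=W-[477,202,0]; d=np.hypot(r[...,0],r[...,1])
h=cv2.cvtColor(c['frame'],cv2.COLOR_RGB2HSV); k=(d<60)&(W[...,2]>95)&(W[...,2]<130); print('cap top',k.sum(),np.median(W[k],0),W[k][:,2].max())
```

```text
cap top 492 [470.21447724 210.37945919 114.99778839] 118.00135088619459
```

View pics/p5.png

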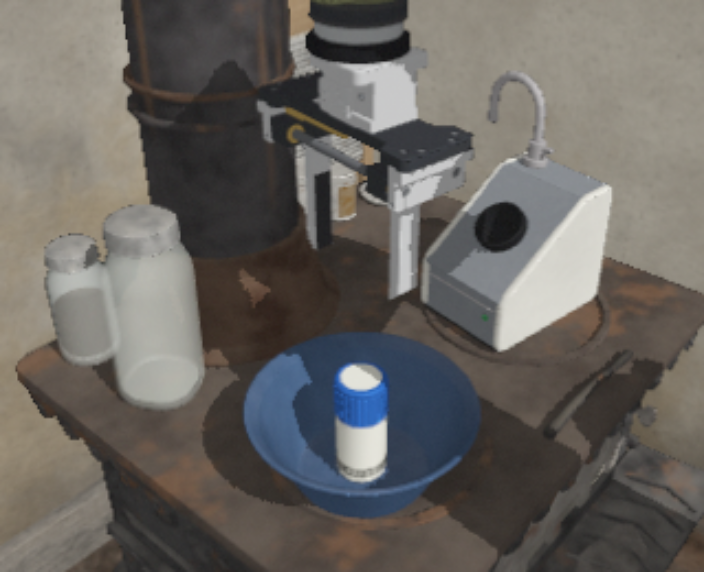

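The picture shows the cartridge standing upright in the basin at crop (360,420). The gripper is clear of it and the jar looks undisturbed.

```bash
python3 -c "
from cell import workorder
print(workorder.sign_off())"
```

```text
the job is handed in; nothing more can be done
None
```

The spent cartridge is out of the filter and stands upright in the blue basin; the job was handed in at about 12.5 s on the robot's clock, with no verdict returned. The jar looked undisturbed in the last picture; I did not re-check the cup, but no move went near it.

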